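# Move the sprung-pin door onto the loupe's box

## Robot

A 7-joint arm with a two-finger parallel gripper is mounted at the origin on a cart in front of the work surface, level with it; the furniture and walls round the work are solid. World frame = base frame: x ahead of the robot, y to its left, z up, the work surface at z = 0. Lengths are in m, angles in rad, forces in N, time in s.
With the tool pointing down it reaches from about 0.4 to 0.875 m from the base axis. Payload 19.3 kg.
Tool frame: the origin (TCP) lies midway between the tips of the shut fingers; the grasp point (between the pads) lies bot.tcp_to_grasp behind it (bot.tcp_to_grasp is the distance from the TCP to the grasp point, in m); z points along the fingers, y is the line along which they close (so a half turn about z gives the same grasp; the last joint's range is limited). The gripper opens to 85 mm and grips with 20 to 120 N. Pads are 22 mm wide; open, the fingers measure 114 mm over their backs; the gripper's body (76 mm by 85 mm) begins 54 mm behind the grasp point. The pads swing forward as they close: fully open they stand 13 mm farther back than shut.
Start: joints at [-1.183, 0.521, -0.036, 1.599, 0.021, 1.021, -0.113], TCP at [0.276, 0.561, 0.192] pointing down, gripper open.
Joint ranges: [-2.91, 2.91], [-0.3, 2.13], [-1.5, 1.42], [0.17, 2.43], [-1.26, 4.41], [0.16, 1.93], [-2.52, 2.52]. Speed limits (rad/s): [1.89, 1.89, 2.39, 2.39, 3.01, 3.01, 3.01].

## Interface

Orientations are given as [roll, pitch, yaw] about the fixed x, y, z axes, in that order (R = Rz(yaw) Ry(pitch) Rx(roll)).
In Python, from workcell import observe, imaging, bot gives the robot as it stands.
- The arm moves only by the tool send_rows, never from a script. Its argument "plan" is text: rows parted by semicolons, each of 7 numbers parted by spaces: the shift along the tool's x, y, z in m, then the turn, a rotation vector about the tool's x, y, z in degrees, then the finger opening in m, from 0 to 0.0854. In form: dx dy dz rx ry rz claw; .... A call has 1 to 10 rows; each row is the pose to reach, as a shift and turn from the pose commanded when the call began, along the tool's axes at that moment; what a row does not reach only later rows make up. A row lasts 1/12 s, in which the tool goes at most 41.7 mm and 7.16 degrees, less where a joint would pass 70% of its speed; a pose out of reach is approached as far as the arm can. A call with a gripper value outside its range is refused whole. The fingers move at their own pace and stop on an object; "grip_force" is the grip in N (left out, the last holds). Time passes only in rows, so rows that repeat a pose let the fingers close. It gives the time, the measured TCP pose, the force, the opening and the grip force at its end, in the units of the state.
- observe(): the state, without advancing time (a new reading comes with each control period).
- imaging.grab_frame(name): name is "side" or "top" or "wrist"; returns a dict with "color" (384x512x3 uint8, red, green, blue), "fx", "fy", "cx", "cy" (pixels), "dist_coeffs" ([k1, k2, p1, p2, k3] as OpenCV has them; the pictures are not rectified), "eye" and "orientation" of the camera in the world; the wrist camera has in their place "tool_from_camera" (4x4, takes a point from camera to tool coordinates, whose origin is the TCP and whose axes are the flange's). Camera axes: x right, y down, z forward; pixel columns grow to the right and rows downward; lengths in m; the calibration is good to about 2 mm. A picture is of the moment at which its call begins: read the wrist's pose just before it. There is no depth.
- bot.job_done(): hands the job in; it is judged then, once.
The state is a dict: "clock": time; "qpos": joint angles; "qd": joint speeds; "joint_efforts": joint torques, N m; "position": TCP position; "tool_rot": TCP orientation; "force": force on the tool from outside, world axes, zero at the start; "moment": the same for the moment, N m; "grip_width": finger opening in m; "finger_force": force on a finger pad.
Only numpy, scipy, OpenCV 4.12 (cv2) and the standard library are available. Lean on these libraries where they do the work, as an engineer would, in place of code of your own. Each camera call takes 0.05 s, during which the arm holds its last target. There are 200 camera calls.

## Task

Keep the polishing dust off the eye loupe: squeeze the two sprung hinge pins of the small door together by their thumb tabs, lift the door off the closed box, and drop it into the open box that holds the black loupe, hinge at the back as before. It must lie flat on that box's ledges with both pins sprung out into their slots; the box with the green polish bar stays open. Mind the desk lamp that reaches over from the left.

Things in the scene. Friction and masses are not known exactly. Their poses are not given: they have to be found in the camera images.
- door: Plywood door leaf 72x78x4 mm, 180 g, dark steel hinge barrel (14 mm thick) along its back (+x) edge; starts level in the closed box, pins in its slots. Origin: underside, mid y; leaf x -40..32, barrel x 25..39 mm; z up. 8 mm pins at x=32, z=7 stick 14 mm out of the barrel ends (y=±39). Each pin has an upright thumb tab, 16 mm (x) by 6 (y), at x=32, z 14..59. It nearly balances held by both tabs.
- loupe_box: Open fixed wooden box with the black loupe, one of 3 equal boxes; 104x106 mm. Origin: centre of underside, +x to its back. Ledges at z=52 mm carry the door, between lips 58 high at x=±46. Side cheeks 88 apart inside, flared tops 76 high; pin slots at x 20..44, z 51..66. Door home: its origin at x=0, y=0, z=52 of the box, axes alike; play ±6 mm in x, ±5 in y. The closed box is alike, its door home.
- pin_left (a joint): Slide of the door's +y hinge pin, m: 0 = sprung out (tab's outer face at door y = +33 mm), 0.014 = squeezed fully in to its stop (face at +19 mm, pin flush with the barrel's end). Spring 2 N out, 5.5 N in. The tabs are squeezed together from above, fingers closing along the door's y.
- pin_right (a joint): Slide of the door's -y hinge pin, m: 0 = sprung out (tab's outer face at door y = -33 mm, so 66 mm over both tabs), 0.014 = squeezed fully in to its stop (face at -19 mm, 38 mm over both tabs). Same spring. (Beware: the fixed desk lamp stands left of the boxes; its level head hangs about 0.55 m above the table over y = 0.21..0.28 m, x = 0.43..0.73 m.)

How it is judged:
By the outcome, as a careful person would: the job done as asked, in the order asked, and still so for the second after the job is handed in, with the robot touching nothing.
It also fails if it takes over 38 s, if anything falls off the work surface, if the arm or the gripper's body presses on something with over 40 N, if the wrist force passes 120 N, or if a joint passes its speed limit or range.

## Working session

There is one attempt and no reset: what is moved stays moved. The work goes in short steps, Python scripts to look and compute and a tool call to move; the robot and the scene stay as the last step left them, time stands still between calls to the robot, and variables do not carry over. Pictures are saved under pics/ and viewed, at most 10 in all, crops included, and the job is handed in when it is done.

Besides the shell and the picture viewer there is one more tool, called after "Emit:" by a JSON object that holds its "api" and its "payload". send_rows: Moves the arm, as the interface text tells. Its arguments: {"type":"object","properties":{"plan":{"type":"string"},"grip_force":{"type":"number"}},"required":["plan"]}

```bash
mkdir -p pics; cat > h.py <<'E'
import numpy as np,cv2
from scipy.spatial.transform import Rotation as R
from workcell import observe,imaging,bot
def rotm(o):
    o=np.array(o,float)
    if o.shape==(3,3): return o
    return R.from_euler('xyz',o).as_matrix() if o.size==3 else R.from_quat(o).as_matrix()
def grab(name,fn=None):
    s=observe(); f=imaging.grab_frame(name)
    if name=='wrist':
        T=np.eye(4);T[:3,:3]=rotm(s['tool_rot']);T[:3,3]=s['position'];T=T@np.array(f['tool_from_camera'])
        f['E'],f['Rm']=T[:3,3],T[:3,:3]
    else: f['E'],f['Rm']=np.array(f['eye']),rotm(f['orientation'])
    if fn: cv2.imwrite('pics/'+fn,f['color'][:,:,::-1])
    return f
def K(f): return np.array([[f['fx'],0,f['cx']],[0,f['fy'],f['cy']],[0,0,1.]])
def ray(f,px):
    u=cv2.undistortPoints(np.array(px,float).reshape(-1,1,2),K(f),np.array(f['dist_coeffs'],float)).reshape(-1,2)
    return np.c_[u,np.ones(len(u))]@f['Rm'].T
def onplane(f,px,z):
    d=ray(f,px); return f['E']+d*((z-f['E'][2])/d[:,2])[:,None]
def proj(f,P):
    r=cv2.Rodrigues(f['Rm'].T)[0]
    return cv2.projectPoints(np.array(P,float).reshape(-1,1,3),r,-f['Rm'].T@f['E'],K(f),np.array(f['dist_coeffs'],float))[0].reshape(-1,2)
E
python3 - <<'E'
from h import *
s=observe();print(s);print(bot.tcp_to_grasp)
for n in('top','side'):
    f=grab(n,n+'0.png');print(n,f['eye'],f['orientation'],f['fx'])
print(imaging.grab_frame('wrist')['tool_from_camera'])
E
```

```text
{'clock': 0.0, 'qpos': array([-1.18324636,  0.52201062, -0.03632317,  1.60002379,  0.02121923,
        1.02109197, -0.11280923]), 'qd': array([-0.00059586,  0.00181962, -0.00017749, -0.00016029, -0.00010715,
       -0.00038724,  0.00081307]), 'joint_efforts': array([ 1.23924507e-03, -9.27116132e+01,  1.98057085e+00, -3.69934630e+01,
        1.78530364e-02,  8.15869396e-03,  5.41241718e-06]), 'position': array([0.27607868, 0.56028349, 0.19162227]), 'tool_rot': array([-3.14044888e+00,  1.00862933e-04,  2.68383021e+00]), 'force': array([-0.02636139,  0.3650347 , -0.20935616]), 'moment': array([ 0.03975966,  0.01466056, -0.04088939]), 'finger_force': 0.0, 'grip_width': 0.08574328702121112}
0.0187
top [ 0.40556884 -0.0274625   0.89074705] [-2.95913844 -0.02572888 -1.576376  ] 402.8771968171707
side [0.5913798  0.63875194 0.58188581] [-2.20353800e+00  2.34401208e-03  3.04994557e+00] 386.3031867988911
[[ 4.55452727e-04 -9.61983689e-01 -2.73106527e-01  7.00793848e-02]
 [ 9.99999893e-01  4.59724843e-04  4.83506517e-05 -5.99386532e-04]
 [ 7.90413167e-05 -2.73106519e-01  9.61983796e-01 -1.81662399e-01]
 [ 0.00000000e+00  0.00000000e+00  0.00000000e+00  1.00000000e+00]]
```

View pics/top0.png

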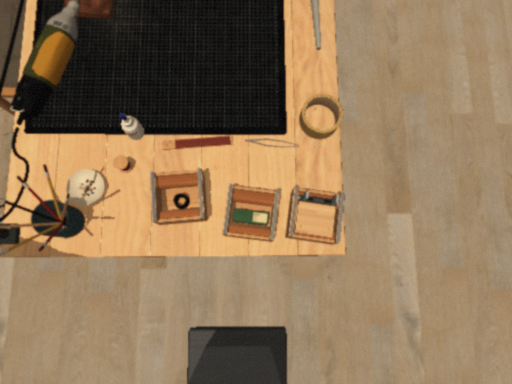

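View pics/side0.png

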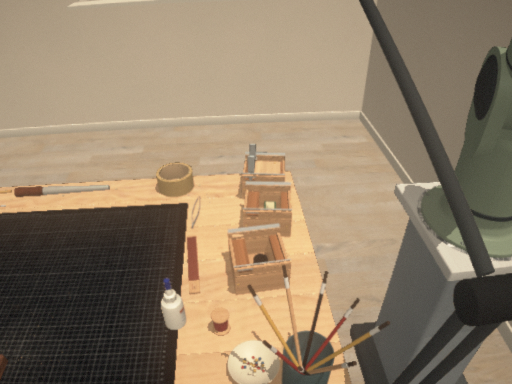

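```bash
python3 - <<'E'
from h import *
f=grab('top');c=f['color'][155:255,140:355]
s=cv2.resize(c,None,fx=3.7,fy=3.7,interpolation=cv2.INTER_CUBIC);cv2.imwrite('pics/topc.png',s[:,:,::-1])
g=grab('side')
L=[[x,y,.55] for x in(.43,.73) for y in(.21,.28)]
print(proj(g,L+[[.276,.56,.19],[.276,.56,.4]]).round())
for n,p in dict(loupe=[[152,173],[204,170],[206,220],[155,223]],green=[[231,185],[279,188],[275,240],[227,237]],closed=[[296,188],[344,192],[340,242],[290,237]]).items():
    P=onplane(f,p,.076);print(n,P.round(3).tolist(),P.mean(0).round(3))
E
```

```text
[[375. -36.]
 [403. -28.]
 [ 79. -29.]
 [ 54. -20.]
 [560. 440.]
 [669. 303.]]
loupe [[0.587, 0.162, 0.076], [0.593, 0.055, 0.076], [0.49, 0.049, 0.076], [0.484, 0.152, 0.076]] [0.538 0.104 0.076]
green [[0.561, -0.001, 0.076], [0.555, -0.099, 0.076], [0.449, -0.09, 0.076], [0.455, 0.007, 0.076]] [ 0.505 -0.046  0.076]
closed [[0.555, -0.135, 0.076], [0.547, -0.234, 0.076], [0.444, -0.221, 0.076], [0.455, -0.12, 0.076]] [ 0.5   -0.177  0.076]
```

View pics/topc.png

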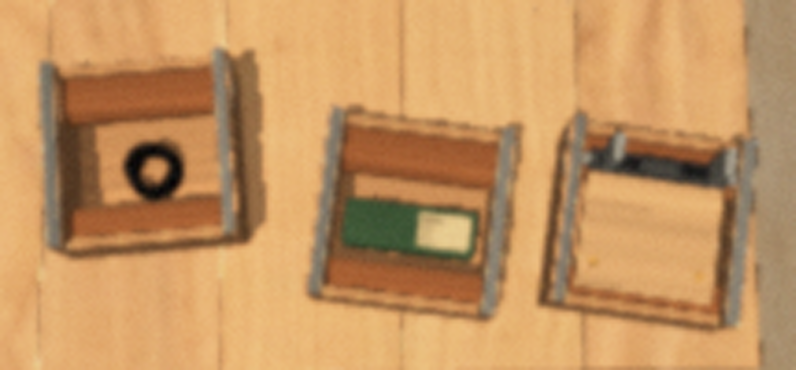

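```bash
python3 - <<'E'
from h import *
g=grab('side');t=grab('top')
for p in [[365,0],[430,140],[485,270],[490,300],[420,360]]:
    d=ray(g,[p])[0]; print(p,[(g['E']+d*((y-g['E'][1])/d[1])).round(3).tolist() for y in(.5,.4,.3,.2)])
print(onplane(t,[[10,235],[0,225],[20,245],[58,218]],0.03).round(3))
s=cv2.resize(g['color'][200:384,340:512],None,fx=3,fy=3);w=grab('wrist')['color']
o=np.zeros((552,800,3),np.uint8);o[:,:516]=s;o[:213,516:]=cv2.resize(w,(284,213));o[213:,516:]=cv2.resize(t['color'][100:320,0:184],(284,339))
cv2.imwrite('pics/l.png',o[:,:,::-1])
E
```

```text
[365, 0] [[0.541, 0.5, 0.56], [0.505, 0.4, 0.544], [0.469, 0.3, 0.528], [0.433, 0.2, 0.512]]
[430, 140] [[0.503, 0.5, 0.503], [0.439, 0.4, 0.446], [0.376, 0.3, 0.389], [0.312, 0.2, 0.332]]
[485, 270] [[0.44, 0.5, 0.411], [0.33, 0.4, 0.288], [0.221, 0.3, 0.165], [0.112, 0.2, 0.042]]
[490, 300] [[0.423, 0.5, 0.379], [0.301, 0.4, 0.233], [0.179, 0.3, 0.087], [0.057, 0.2, -0.059]]
[420, 360] [[0.455, 0.5, 0.312], [0.356, 0.4, 0.117], [0.257, 0.3, -0.077], [0.159, 0.2, -0.272]]
[[0.464 0.461 0.03 ]
 [0.485 0.484 0.03 ]
 [0.443 0.439 0.03 ]
 [0.5   0.366 0.03 ]]
```

View pics/l.png

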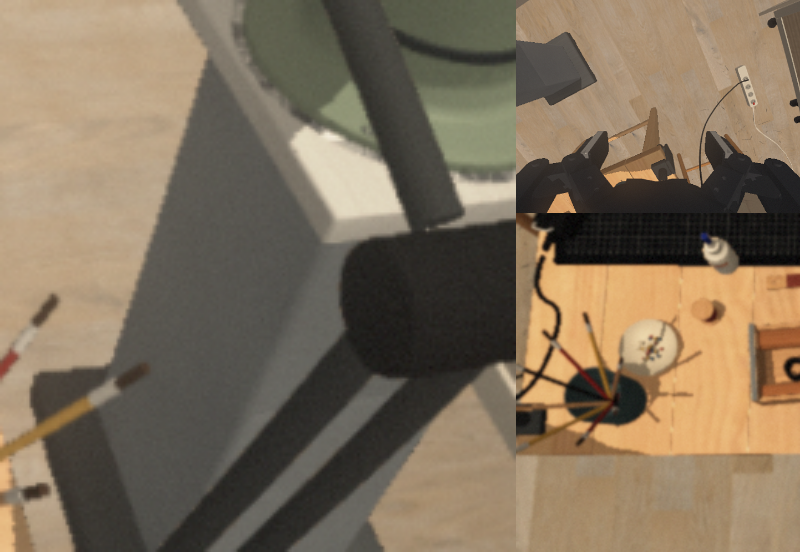

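Emit:
{"api": "send_rows", "payload": {"plan": "0 -0.02 0.004 0 0 0 0.085; 0 -0.05 0.01 0 0 0 0.085; 0 -0.08 0.016 0 0 0 0.085; 0 -0.11 0.022 0 0 0 0.085; 0 -0.14 0.028 0 0 0 0.085; 0 -0.17 0.034 0 0 0 0.085; 0 -0.195 0.04 0 0 0 0.085; 0 -0.21 0.04 0 0 -3 0.085; 0 -0.215 0.04 0 0 -6 0.085", "grip_force": 40}}

```text
clock: 1.15
position: [0.1803, 0.3656, 0.1521]
tool_rot: [-3.141, 0.0, 2.791]
force: [0.4, 1.9, 0.4]
grip_width: 0.0849
finger_force: 0.0
```

```bash
cat >> h.py <<'E'
def rows(W,claw,yaw0=None,p0=None):
    """W: list of (x,y,z,yawdeg) -> rows relative to p0,yaw0 (tool down)"""
    s=observe(); p0=s['position'] if p0 is None else p0; y0=np.degrees(s['tool_rot'][2]) if yaw0 is None else yaw0
    a=np.radians(y0);M=np.array([[np.cos(a),np.sin(a),0],[np.sin(a),-np.cos(a),0],[0,0,-1]])
    out=[]
    for x,y,z,w in W:
        d=M@(np.array([x,y,z])-p0); t=(y0-w+180)%360-180
        out.append('%.3f %.3f %.3f 0 0 %.1f %.4g'%(*d,t,claw))
    print('; '.join(out))
def arc(r,az,z,yw): return [(r*np.cos(np.radians(a)),r*np.sin(np.radians(a)),z,w) for a,w in zip(az,yw)]
E
python3 - <<'E'
from h import *
p=np.array([.1803,.3656,.152])
rows(arc(.405,np.linspace(59,14,10),.15,np.linspace(161,171,10)),.085,159.8,p)
E
```

```text
-0.033 -0.008 0.002 0 0 -1.2 0.085; -0.067 -0.016 0.002 0 0 -2.3 0.085; -0.101 -0.027 0.002 0 0 -3.4 0.085; -0.133 -0.041 0.002 0 0 -4.5 0.085; -0.164 -0.057 0.002 0 0 -5.6 0.085; -0.194 -0.077 0.002 0 0 -6.8 0.085; -0.222 -0.099 0.002 0 0 -7.9 0.085; -0.247 -0.123 0.002 0 0 -9.0 0.085; -0.271 -0.149 0.002 0 0 -10.1 0.085; -0.292 -0.178 0.002 0 0 -11.2 0.085
```

Emit:
{"api": "send_rows", "payload": {"plan": "-0.033 -0.008 0.002 0 0 -1.2 0.085; -0.067 -0.016 0.002 0 0 -2.3 0.085; -0.101 -0.027 0.002 0 0 -3.4 0.085; -0.133 -0.041 0.002 0 0 -4.5 0.085; -0.164 -0.057 0.002 0 0 -5.6 0.085; -0.194 -0.077 0.002 0 0 -6.8 0.085; -0.222 -0.099 0.002 0 0 -7.9 0.085; -0.247 -0.123 0.002 0 0 -9.0 0.085; -0.271 -0.149 0.002 0 0 -10.1 0.085; -0.292 -0.178 0.002 0 0 -11.2 0.085"}}

```text
clock: 1.98
position: [0.3946, 0.0984, 0.1504]
tool_rot: [3.141, 0.001, 2.985]
force: [0.8, 0.8, 0.8]
grip_width: 0.0851
finger_force: 0.0
```

```bash
python3 - <<'E'
from h import *
s=observe();print(s['qpos'].round(2),s['force'],s['position'],np.degrees(s['tool_rot']))
# target: above tabs of door: estimated (0.532,-0.182), z TCP .25
rows([(.40,.07,.16,171)]+[(.405,.035,.18,172),(.41,0,.20,172),(.42,-.035,.22,172),(.43,-.07,.24,172),(.445,-.10,.26,172),(.46,-.13,.26,172),(.48,-.155,.26,172),(.50,-.177,.26,172),(.505,-.18,.26,172)],.085)
E
```

```text
[-0.45  0.24  0.07  2.19 -0.03  0.71  1.05] [0.83740306 0.78575223 0.84164726] [0.39462733 0.09835483 0.15041177] [1.79973716e+02 4.72042129e-02 1.71029909e+02]
-0.010 -0.027 -0.010 0 0 0.0 0.085; -0.020 -0.061 -0.030 0 0 -1.0 0.085; -0.031 -0.095 -0.050 0 0 -1.0 0.085; -0.046 -0.128 -0.070 0 0 -1.0 0.085; -0.061 -0.161 -0.090 0 0 -1.0 0.085; -0.081 -0.188 -0.110 0 0 -1.0 0.085; -0.100 -0.215 -0.110 0 0 -1.0 0.085; -0.124 -0.237 -0.110 0 0 -1.0 0.085; -0.147 -0.256 -0.110 0 0 -1.0 0.085; -0.152 -0.258 -0.110 0 0 -1.0 0.085
```

Emit:
{"api": "send_rows", "payload": {"plan": "-0.010 -0.027 -0.010 0 0 0.0 0.085; -0.020 -0.061 -0.030 0 0 -1.0 0.085; -0.031 -0.095 -0.050 0 0 -1.0 0.085; -0.046 -0.128 -0.070 0 0 -1.0 0.085; -0.061 -0.161 -0.090 0 0 -1.0 0.085; -0.081 -0.188 -0.110 0 0 -1.0 0.085; -0.100 -0.215 -0.110 0 0 -1.0 0.085; -0.124 -0.237 -0.110 0 0 -1.0 0.085; -0.147 -0.256 -0.110 0 0 -1.0 0.085; -0.152 -0.258 -0.110 0 0 -1.0 0.085"}}

```text
clock: 2.82
position: [0.5049, -0.1827, 0.2601]
tool_rot: [-3.14, 0.001, 2.998]
force: [-0.6, -0.7, -0.6]
grip_width: 0.085
finger_force: 0.0
```

```bash
python3 - <<'E'
from h import *
s=observe();print(s['position'],np.degrees(s['tool_rot']),s['qd'].round(3))
f=grab('wrist','w1.png')
E
```

```text
[ 0.50492705 -0.18272261  0.26005301] [-1.79909896e+02  4.70034381e-02  1.71793040e+02] [ 0.012  0.07  -0.028 -0.083 -0.024  0.039 -0.009]
```

View pics/w1.png

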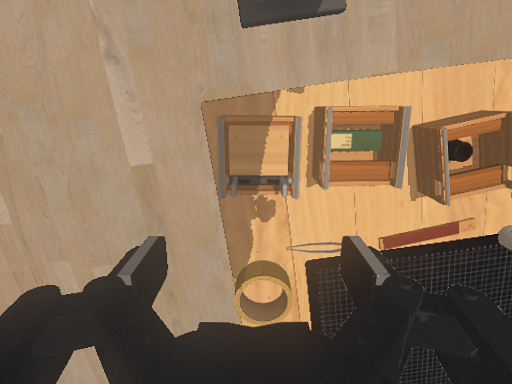

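```bash
python3 - <<'E'
from h import *
c=cv2.imread('pics/w1.png')
a=cv2.resize(c[105:215,205:315],None,fx=5,fy=5,interpolation=cv2.INTER_CUBIC)
cv2.imwrite('pics/w1c.png',a)
E
```

```text
(no output)
```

View pics/w1c.png

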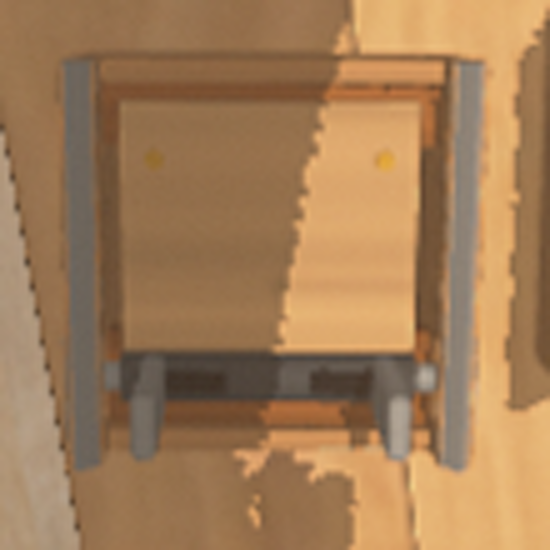

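```bash
python3 - <<'E'
from h import *
f=grab('wrist');c=lambda *P:[[205+x/5-.4,105+y/5-.4] for x,y in P]
L=onplane(f,c((120,101),(418,101),(412,350),(125,352)),.056);print('leaf',L.round(4).tolist())
T=onplane(f,c((132,458),(157,458),(385,458),(409,458)),.111);print('tabtop +x edge',T.round(4).tolist())
B=onplane(f,c((65,60),(483,60),(465,470),(77,468)),.076);print('cheek',B.round(4).tolist(),B.mean(0))
d=T[2:].mean(0)-T[:2].mean(0);print('yaw',np.degrees(np.arctan2(-d[0],d[1])),np.linalg.norm(d),np.linalg.norm(T[3]-T[0]))
d=L[1]-L[0];print(np.degrees(np.arctan2(-d[0],d[1])),np.linalg.norm(d))
d=B[0]+B[1]-B[2]-B[3];print('boxyaw',np.degrees(np.arctan2(-d[1],-d[0])))
a=np.radians(-8);u=np.array([np.cos(a),np.sin(a),0]);print('grasp from tabs',T.mean(0)-.008*u,' from leaf',(L[0]+L[1])/2+.072*u)
E
```

```text
leaf [[0.4543, -0.2065, 0.056], [0.4651, -0.1309, 0.056], [0.53, -0.1397, 0.056], [0.5196, -0.2159, 0.056]]
tabtop +x edge [[0.5329, -0.2121, 0.111], [0.5338, -0.2063, 0.111], [0.5413, -0.1534, 0.111], [0.5421, -0.1478, 0.111]]
cheek [[0.4418, -0.2162, 0.076], [0.4561, -0.1163, 0.076], [0.5588, -0.1313, 0.076], [0.544, -0.231, 0.076]] [ 0.50015874 -0.17369709  0.076     ]
yaw -8.126504504141021 0.05917912847087266 0.06492469515213076
-8.124086572074617 0.07634673214756611
boxyaw -8.257303333550494
grasp from tabs [ 0.52961974 -0.17877772  0.111     ]  from leaf [ 0.53101232 -0.17868588  0.056     ]
```

```bash
python3 - <<'E'
from h import *
s=observe();print(s['position'],np.degrees(s['tool_rot']))
rows([(.53,-.1785,.14,171.8)],.085)
E
```

```text
[ 0.50354715 -0.17964277  0.25969522] [-1.79978156e+02 -4.14818670e-02  1.71892173e+02]
-0.026 0.005 0.120 0 0 0.1 0.085
```

Emit:
{"api": "send_rows", "payload": {"plan": "-0.01 0.002 0.03 0 0 0 0.085; -0.018 0.004 0.06 0 0 0 0.085; -0.026 0.005 0.09 0 0 0 0.085; -0.026 0.005 0.12 0 0 0 0.085; -0.026 0.005 0.12 0 0 0 0.085; -0.026 0.005 0.12 0 0 0 0.085"}}

```text
clock: 3.42
position: [0.5287, -0.1767, 0.1401]
tool_rot: [3.141, -0.002, 3.002]
force: [-0.2, 0.5, 0.2]
grip_width: 0.0852
finger_force: 0.0
```

```bash
python3 - <<'E'
from h import *
s=observe();print(s['position'],np.degrees(s['tool_rot']))
f=grab('wrist','w2.png')
E
```

```text
[ 0.52865846 -0.17673257  0.14014381] [ 1.79984344e+02 -1.37895504e-01  1.72000005e+02]
```

View pics/w2.png

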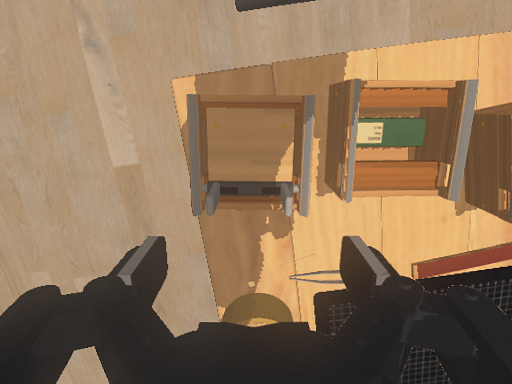

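```bash
python3 - <<'E'
from h import *
f=grab('wrist');s=observe();print(s['position'],np.degrees(s['tool_rot'][2]))
a=np.radians(-8.2);u=np.array([np.cos(a),np.sin(a),0]);v=np.array([-np.sin(a),np.cos(a),0])
c=np.array([.53,-.1785,.111]);print(proj(f,[c+sx*.008*u+sy*v for sx in(-1,1) for sy in(-.033,-.027,.027,.033)]).round(1).tolist())
cv2.imwrite('pics/w2c.png',cv2.resize(f['color'][165:225,195:305],None,fx=5,fy=5,interpolation=cv2.INTER_CUBIC)[:,:,::-1])
E
```

```text
[ 0.5302068  -0.17746389  0.14218097] 171.97842409506268
[[208.1, 192.0], [216.0, 192.0], [288.1, 192.3], [296.1, 192.3], [208.9, 212.0], [216.7, 212.1], [287.3, 212.3], [295.1, 212.3]]
```

View pics/w2c.png

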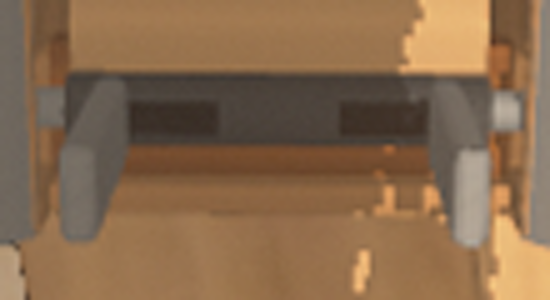

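Emit:
{"api": "send_rows", "payload": {"plan": "-0.002 -0.002 0.025 0 0 0 0.085; -0.002 -0.002 0.05 0 0 0 0.085; -0.002 -0.002 0.067 0 0 0 0.085; -0.002 -0.002 0.067 0 0 0 0.085; -0.002 -0.002 0.067 0 0 0 0.06; -0.002 -0.002 0.067 0 0 0 0.03; -0.002 -0.002 0.067 0 0 0 0.03; -0.002 -0.002 0.067 0 0 0 0.03; -0.002 -0.002 0.067 0 0 0 0.03; -0.002 -0.002 0.067 0 0 0 0.03", "grip_force": 40}}

```text
clock: 4.35
position: [0.5317, -0.1799, 0.0737]
tool_rot: [-3.142, 0.001, 3.001]
force: [0.4, -0.4, -0.5]
grip_width: 0.03
finger_force: 0.0
```

Emit:
{"api": "send_rows", "payload": {"plan": "0 0 0 0 0 0 0.03; 0 0 0 0 0 0 0.03; 0 0 0 0 0 0 0.03"}}

```text
clock: 4.6
position: [0.5314, -0.1798, 0.0732]
tool_rot: [-3.142, -0.0, 3.001]
force: [-0.5, 0.1, -0.7]
grip_width: 0.0301
finger_force: 0.0
```

```bash
python3 - <<'E'
from h import *
s=observe();print(s['position'],s['force'],s['moment'],s['grip_width'],s['finger_force'])
f=grab('wrist','w3.png');g=grab('side')['color'][120:280,190:340]
o=np.zeros((384,800,3),np.uint8);o[:,:440]=cv2.resize(f['color'][90:282,140:360],(440,384));o[:,440:]=cv2.resize(g,(360,384))
cv2.imwrite('pics/w3c.png',o[:,:,::-1])
E
```

```text
[ 0.53138965 -0.17981842  0.07319498] [-0.51778725  0.06517454 -0.74770451] [0.01130157 0.01976142 0.02481003] 0.030103555954984023 0.0
```

View pics/w3c.png

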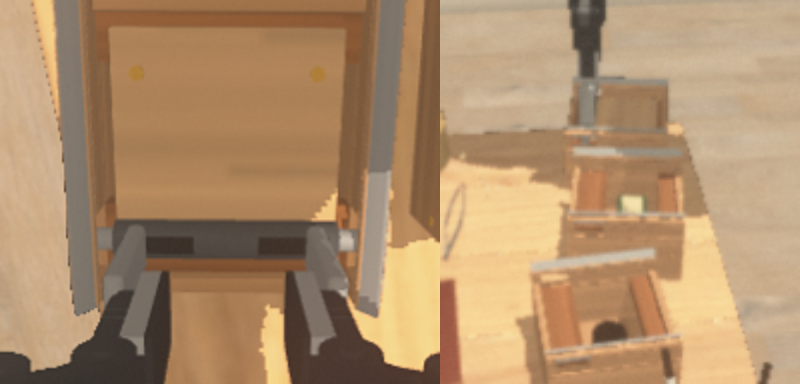

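```bash
python3 - <<'E'
from h import *
f=grab('wrist');s=observe();p=s['position'];Rm=rotm(s['tool_rot'])
q=lambda t:((proj(f,[p+Rm@np.array(t)])[0]-[140,90])*2).round().tolist()
for t in [(0,.015,0),(0,-.015,0),(.011,.015,0),(.011,-.015,0),(.011,.015,-.0187),(-.011,.015,-.0187)]: print('tool',t,q(t))
a=np.radians(-8.2);u=np.array([np.cos(a),np.sin(a),0]);v=np.array([-np.sin(a),np.cos(a),0])
c=np.array([.5315,-.1797,0])
for z in(.111,.068):
  for off in((33,33),(19,19)):print(z,off,((proj(f,[c+[0,0,z]+sx*.008*u+sy*off[0]/1000*v for sx in(-1,1) for sy in(-1,1)])-[140,90])*2).round().tolist())
cv2.imwrite('pics/w4.png',cv2.resize(f['color'][180:310,150:350],None,fx=4,fy=4,interpolation=cv2.INTER_CUBIC)[:,:,::-1])
E
```

```text
tool (0, 0.015, 0) [273.0, 252.0]
tool (0, -0.015, 0) [182.0, 252.0]
tool (0.011, 0.015, 0) [274.0, 221.0]
tool (0.011, -0.015, 0) [181.0, 221.0]
tool (0.011, 0.015, -0.0187) [279.0, 240.0]
tool (-0.011, 0.015, -0.0187) [277.0, 309.0]
0.111 (33, 33) [[103.0, 276.0], [353.0, 277.0], [106.0, 330.0], [349.0, 331.0]]
0.111 (19, 19) [[156.0, 276.0], [300.0, 276.0], [158.0, 331.0], [298.0, 331.0]]
0.068 (33, 33) [[129.0, 224.0], [327.0, 225.0], [131.0, 269.0], [324.0, 269.0]]
0.068 (19, 19) [[171.0, 224.0], [285.0, 225.0], [172.0, 269.0], [283.0, 269.0]]
```

View pics/w4.png

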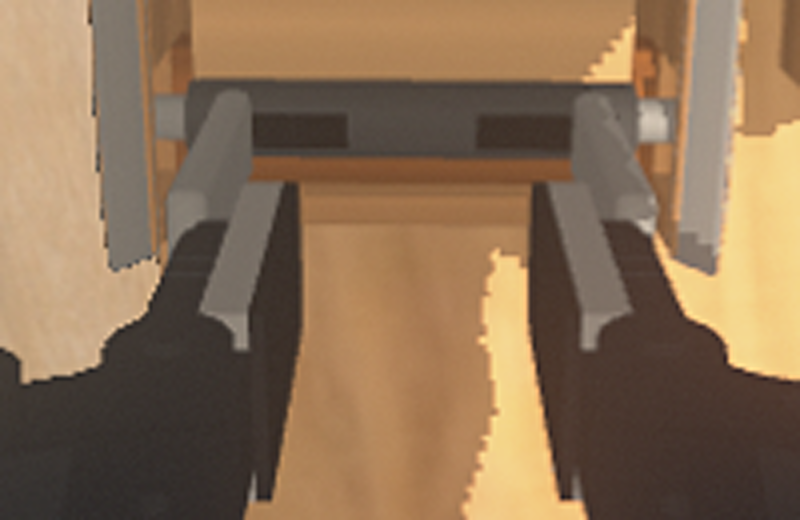

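```bash
python3 - <<'E'
from h import *
g=grab('side','s4.png');p=observe()['position']
print([ (z,proj(g,[p+np.array([0,.02,z-p[2]])])[0].round(1).tolist()) for z in(.073,.095,.115,.135)])
a=np.radians(-8.2);u=np.array([np.cos(a),np.sin(a),0]);v=np.array([-np.sin(a),np.cos(a),0])
print('tab top',proj(g,[np.array([.5315,-.1797,.111])+.033*v+s*.008*u for s in(-1,1)]).round(1).tolist())
o=cv2.resize(g['color'][100:200,210:310],None,fx=6,fy=6,interpolation=cv2.INTER_CUBIC)
cv2.imwrite('pics/s4c.png',o[:,:,::-1])
E
```

```text
[(0.073, [252.8, 166.4]), (0.095, [252.7, 158.7]), (0.115, [252.6, 151.6]), (0.135, [252.6, 144.2])]
tab top [[254.4, 155.9], [247.7, 155.8]]
```

View pics/s4c.png

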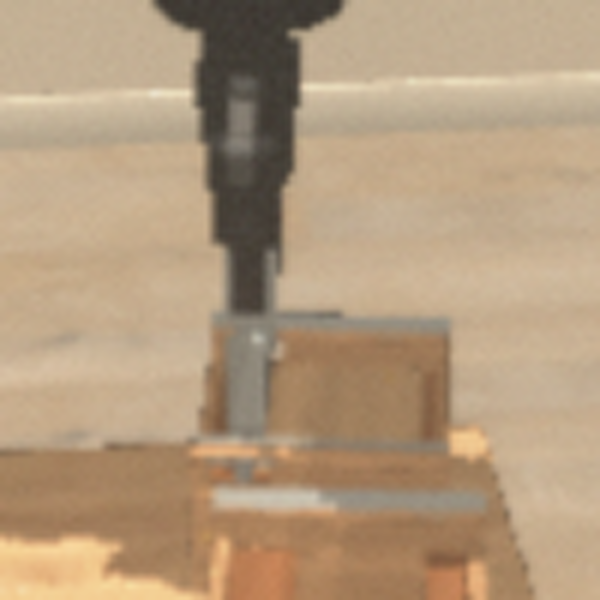

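Emit:
{"api": "send_rows", "payload": {"plan": "0 0 -0.025 0 0 0 0.03; 0 0 -0.05 0 0 0 0.085; 0 0 -0.05 0 0 0 0.085; 0 0 -0.05 0 0 0 0.085; 0 0 -0.05 0 0 0 0.085; 0 0 -0.05 0 0 0 0.085; 0 0 -0.02 0 0 0 0.085; 0 0 0.0 0 0 0 0.085; 0 0 0.007 0 0 0 0.085; 0 0 0.007 0 0 0 0.085"}}

```text
clock: 5.63
position: [0.53, -0.1795, 0.0643]
tool_rot: [3.141, -0.004, 3.001]
force: [-0.6, 0.7, 0.3]
grip_width: 0.0849
finger_force: 0.0
```

Emit:
{"api": "send_rows", "payload": {"plan": "0 0 0.004 0 0 0 0.085; 0 0 0.004 0 0 0 0.085"}}

```text
clock: 5.8
position: [0.5316, -0.18, 0.0625]
tool_rot: [-3.141, 0.0, 3.001]
force: [0.7, -0.5, -0.0]
grip_width: 0.0848
finger_force: 0.0
```

Emit:
{"api": "send_rows", "payload": {"plan": "0 0 0.004 0 0 0 0.085; 0 0 0.004 0 0 0 0.085"}}

```text
clock: 5.97
position: [0.5316, -0.1798, 0.0583]
tool_rot: [3.142, 0.0, 3.001]
force: [0.9, 0.2, -0.3]
grip_width: 0.0851
finger_force: 0.0
```

Emit:
{"api": "send_rows", "payload": {"plan": "0 0 0 0 0 0 0.06; 0 0 0 0 0 0 0.045; 0 0 0 0 0 0 0.045; 0 0 0 0 0 0 0.045; 0 0 0 0 0 0 0.045", "grip_force": 20}}

```text
clock: 6.38
position: [0.5318, -0.18, 0.0587]
tool_rot: [-3.141, 0.001, 3.001]
force: [-0.0, 0.4, 6.6]
grip_width: 0.045
finger_force: 4.6
```

Emit:
{"api": "send_rows", "payload": {"plan": "0 0 0 0 0 0 0.078; 0 0 0 0 0 0 0.078; 0 0 0 0 0 0 0.078; 0 0 0.005 0 0 0 0.078; 0 0 0.005 0 0 0 0.078"}}

```text
clock: 6.8
position: [0.5311, -0.1797, 0.0524]
tool_rot: [3.142, -0.001, 3.002]
force: [-0.2, -0.4, 0.3]
grip_width: 0.0781
finger_force: 0.0
```

Emit:
{"api": "send_rows", "payload": {"plan": "0 0 0.004 0 0 0 0.078; 0 0 0.006 0 0 0 0.078; 0 0 0.006 0 0 0 0.078"}}

```text
clock: 7.05
position: [0.5311, -0.1797, 0.0466]
tool_rot: [3.142, -0.001, 3.001]
force: [-1.0, 0.3, 0.6]
grip_width: 0.0782
finger_force: 0.0
```

Emit:
{"api": "send_rows", "payload": {"plan": "0 0 0.003 0 0 0 0.078; 0 0 0.005 0 0 0 0.078; 0 0 0.005 0 0 0 0.078"}}

```text
clock: 7.3
position: [0.5312, -0.1798, 0.0418]
tool_rot: [3.142, -0.0, 3.001]
force: [-0.7, -1.6, 0.6]
grip_width: 0.0775
finger_force: 0.0
```

Emit:
{"api": "send_rows", "payload": {"plan": "0 0 0 0 0 0 0.06; 0 0 0 0 0 0 0.05; 0 0 0 0 0 0 0.034; 0 0 0 0 0 0 0.034; 0 0 0 0 0 0 0.034; 0 0 0 0 0 0 0.034; 0 0 0 0 0 0 0.034", "grip_force": 35}}

```text
clock: 7.88
position: [0.532, -0.18, 0.0432]
tool_rot: [-3.142, 0.001, 3.001]
force: [-2.3, 0.9, 15.4]
grip_width: 0.0359
finger_force: 33.3
```

Emit:
{"api": "send_rows", "payload": {"plan": "0 0 -0.002 0 0 0 0.034; 0 0 -0.006 0 0 0 0.034; 0 0 -0.012 0 0 0 0.034; 0 0 -0.02 0 0 0 0.034; 0 0 -0.03 0 0 0 0.034; 0 0 -0.045 0 0 0 0.034; 0 0 -0.06 0 0 0 0.034; 0 0 -0.06 0 0 0 0.034"}}

```text
clock: 8.55
position: [0.5328, -0.1804, 0.1054]
tool_rot: [-3.141, 0.004, 3.001]
force: [0.2, -0.5, -1.5]
grip_width: 0.0359
finger_force: 35.7
```

```bash
python3 - <<'E'
from h import *
s=observe();print(s['position'],s['force'],s['moment'],s['grip_width'],s['finger_force'])
f=grab('wrist','w5.png');t=grab('top','t5.png');g=grab('side','s5.png')
# door location in wrist image: expected leaf corners if held
p=s['position'];a=np.radians(-8.2);u=np.array([np.cos(a),np.sin(a),0]);v=np.array([-np.sin(a),np.cos(a),0])
for dz in(0,.06):
  o=np.array([.5315,-.1797,.056+dz])
  print(dz,proj(f,[o+x*u+y*v for x,y in((-.072,-.039),(-.072,.039),(-.007,.039),(-.007,-.039))]).round().tolist())
im=f['color'].astype(int)
for r in(60,80,100,120,140,160,180,200,220): print(r,[tuple(im[r,c]) for c in range(150,351,20)])
E
```

```text
[ 0.53280147 -0.18035061  0.10541516] [ 0.22733484 -0.50466026 -1.5092829 ] [-0.05059433 -0.1133192   0.00191455] 0.03593917036969687 35.70778727531433
0 [[203.0, 101.0], [306.0, 101.0], [302.0, 184.0], [206.0, 184.0]]
0.06 [[185.0, 100.0], [325.0, 100.0], [318.0, 210.0], [191.0, 210.0]]
60 [(np.int64(193), np.int64(161), np.int64(126)), (np.int64(188), np.int64(158), np.int64(126)), (np.int64(200), np.int64(168), np.int64(136)), (np.int64(191), np.int64(166), np.int64(137)), (np.int64(167), np.int64(127), np.int64(89)), (np.int64(164), np.int64(122), np.int64(83)), (np.int64(170), np.int64(128), np.int64(88)), (np.int64(176), np.int64(134), np.int64(91)), (np.int64(177), np.int64(134), np.int64(92)), (np.int64(174), np.int64(131), np.int64(87)), (np.int64(174), np.int64(130), np.int64(87))]
80 [(np.int64(203), np.int64(170), np.int64(137)), (np.int64(240), np.int64(198), np.int64(132)), (np.int64(236), np.int64(185), np.int64(122)), (np.int64(168), np.int64(126), np.int64(85)), (np.int64(170), np.int64(127), np.int64(88)), (np.int64(167), np.int64(124), np.int64(84)), (np.int64(170)
[... 3086 characters left out ...]
.int64(88)), (np.int64(177), np.int64(131), np.int64(88)), (np.int64(241), np.int64(199), np.int64(129)), (np.int64(174), np.int64(131), np.int64(88)), (np.int64(243), np.int64(195), np.int64(126))]
220 [(np.int64(186), np.int64(156), np.int64(124)), (np.int64(194), np.int64(164), np.int64(130)), (np.int64(83), np.int64(75), np.int64(66)), (np.int64(80), np.int64(72), np.int64(64)), (np.int64(96), np.int64(88), np.int64(79)), (np.int64(79), np.int64(69), np.int64(62)), (np.int64(83), np.int64(70), np.int64(62)), (np.int64(84), np.int64(71), np.int64(61)), (np.int64(106), np.int64(91), np.int64(80)), (np.int64(240), np.int64(196), np.int64(127)), (np.int64(243), np.int64(206), np.int64(137))]
```

```bash
cat > leaf.py <<'E'
from h import *
def edges(f,r1,r2,c0=140,c1=360,cc=255):
    g=cv2.GaussianBlur(cv2.cvtColor(f['color'],cv2.COLOR_RGB2LAB).astype(np.float32),(3,3),0)
    for r in range(r1,r2,10):
        d=np.abs(np.diff(g[r],axis=0)).sum(1)
        L=[c for c in range(c0,c1) if d[c]>9 and d[c]==d[max(0,c-2):c+3].max()]
        print('row',r,L)
    for c in(cc-40,cc-20,cc,cc+20,cc+40):
        d=np.abs(np.diff(g[:,c],axis=0)).sum(1)
        print('col',c,[r for r in range(60,235) if d[r]>9 and d[r]==d[r-2:r+3].max()])
E
python3 - <<'E'
from leaf import *
f=grab('wrist');edges(f,115,220)
E
```

```text
row 115 [171, 178, 183, 322, 328, 340]
row 125 [173, 179, 184, 321, 327, 339]
row 135 [174, 179, 185, 321, 326, 338]
row 145 [175, 180, 185, 321, 326, 338]
row 155 [177, 181, 186, 320, 325, 337]
row 165 [180, 186, 319, 324, 329, 337]
row 175 [182, 187, 319, 323, 327, 336, 353, 359]
row 185 [182, 188, 309, 318, 323, 326, 335, 352, 358]
row 195 [182, 188, 307, 317, 322, 327, 343, 351]
row 205 [183, 189, 301, 317, 320, 352]
row 215 [183, 189, 317, 322]
col 215 [61, 95, 102, 214]
col 235 [95, 102, 214]
col 255 [95, 102, 214]
col 275 [96, 102, 214]
col 295 [88, 96, 102, 214, 225]
```

Emit:
{"api": "send_rows", "payload": {"plan": "0 0 -0.025 0 0 0 0.034; 0.01 0.015 -0.045 0 0 -1 0.034; 0.018 0.04 -0.045 0 0 -3 0.034; 0.025 0.07 -0.045 0 0 -5 0.034; 0.035 0.1 -0.045 0 0 -7 0.034; 0.045 0.13 -0.045 0 0 -9 0.034; 0.05 0.155 -0.045 0 0 -11 0.034; 0.055 0.17 -0.045 0 0 -12.4 0.034; 0.055 0.174 -0.045 0 0 -12.4 0.034; 0.055 0.174 -0.045 0 0 -12.4 0.034"}}

```text
clock: 9.58
position: [0.501, 0.0011, 0.1467]
tool_rot: [3.141, -0.001, -3.064]
force: [0.1, -0.2, -1.0]
grip_width: 0.0357
finger_force: 36.2
```

```bash
cat > box.py <<'E'
from leaf import *
def strips(f,z=.076):
    hsv=cv2.cvtColor(f['color'],cv2.COLOR_RGB2HSV)
    m=((hsv[:,:,1]<60)&(hsv[:,:,2]>85)&(hsv[:,:,2]<190)).astype(np.uint8)*255
    m[235:]=0
    m=cv2.morphologyEx(m,cv2.MORPH_OPEN,np.ones((3,3)))
    for c in cv2.findContours(m,cv2.RETR_EXTERNAL,cv2.CHAIN_APPROX_NONE)[0]:
        if cv2.contourArea(c)<120: continue
        b=cv2.boxPoints(cv2.minAreaRect(c));P=onplane(f,b,z)
        e=[P[1]-P[0],P[2]-P[1]];e.sort(key=np.linalg.norm)
        d=e[1] if e[1][0]>0 else -e[1]
        print('px',b.mean(0).round(1),'area',cv2.contourArea(c),'len %.4f wid %.4f yaw %.1f'%(np.linalg.norm(d),np.linalg.norm(e[0]),np.degrees(np.arctan2(d[1],d[0]))),'ctr',P.mean(0).round(4))
E
python3 - <<'E'
from box import *
s=observe();print(s['position'],np.degrees(s['tool_rot']),s['grip_width'])
f=grab('wrist','w6.png');strips(f);edges(f,115,220,140,330)
E
```

```text
[0.50103985 0.00108101 0.14671856] [ 1.79992369e+02 -4.87778996e-02 -1.75552141e+02] 0.03571196147000981
px [225. 227.] area 145.5 len 0.0140 wid 0.0110 yaw 3.3 ctr [ 0.5409 -0.022   0.076 ]
px [420.  209.7] area 342.0 len 0.0482 wid 0.0076 yaw 4.6 ctr [0.5108 0.1556 0.076 ]
px [110.4 180.5] area 283.5 len 0.1013 wid 0.0033 yaw -8.6 ctr [ 0.5072 -0.1268  0.076 ]
px [153.7 176.2] area 706.0 len 0.1025 wid 0.0064 yaw -7.8 ctr [ 0.5002 -0.0878  0.076 ]
px [  6. 158.] area 965.5 len 0.1015 wid 0.0090 yaw -8.1 ctr [ 0.4936 -0.2212  0.076 ]
px [305.4   8.7] area 486.5 len 0.0241 wid 0.0146 yaw 89.6 ctr [0.3557 0.0299 0.076 ]
row 115 [216]
row 125 [149, 155, 164, 169, 215, 323]
row 135 [148, 154, 163, 185, 215]
row 145 [146, 153, 161, 185, 218]
row 155 [145, 151, 160, 178, 186, 221, 321]
row 165 [144, 150, 158, 180, 186, 220]
row 175 [142, 149, 157, 175, 179, 187, 223, 319]
row 185 [141, 148, 156, 173, 226, 318, 321]
row 195 [140, 147, 155, 188, 226, 317, 321]
row 205 [146, 154, 160, 189, 228, 317]
row 215 [144, 152, 159, 188, 231, 318]
col 215 [90, 102, 106, 121, 136, 214]
col 235 [92, 102, 214]
col 255 [94, 101, 214, 228]
col 275 [96, 102, 214]
col 295 [97, 102, 214, 225, 234]
```

```bash
sed -i 's/m\[235:\]=0/m[300:]=0;m[:60]=0;m[:,:340]=0/; s/<190/<=VM/; s/<60)/<SM)/; s/def strips(f,z=.076)/def strips(f,z=.076,SM=60,VM=190)/' box.py
python3 - <<'E'
from box import *
f=grab('wrist')
for SM,VM in((60,255),(75,255),(90,255)): print(SM,VM);strips(f,.076,SM,VM)
h=cv2.cvtColor(f['color'],cv2.COLOR_RGB2HSV)
for r in(160,180,200,220): print(r,[(c,*map(int,h[r,c])) for c in range(322,445,4)])
E
```

```text
60 255
px [417.3 234.3] area 676.5 len 0.1020 wid 0.0077 yaw 4.8 ctr [0.5377 0.1579 0.076 ]
75 255
px [501.5 263.5] area 377.0 len 0.0314 wid 0.0199 yaw 19.3 ctr [0.5607 0.2517 0.076 ]
px [493.  243.1] area 296.5 len 0.0461 wid 0.0183 yaw -17.4 ctr [0.5396 0.2354 0.076 ]
px [417.4 234.1] area 729.0 len 0.1025 wid 0.0081 yaw 4.8 ctr [0.5375 0.158  0.076 ]
px [408.   92.5] area 550.0 len 0.0229 wid 0.0227 yaw 87.9 ctr [0.4104 0.121  0.076 ]
px [504.5  90.5] area 369.0 len 0.0437 wid 0.0114 yaw 16.6 ctr [0.4011 0.204  0.076 ]
px [354.   72.7] area 445.5 len 0.0229 wid 0.0229 yaw -1.7 ctr [0.3991 0.0736 0.076 ]
90 255
px [496. 248.] area 1145.5 len 0.0651 wid 0.0302 yaw 19.1 ctr [0.5451 0.2407 0.076 ]
px [417.3 234. ] area 753.5 len 0.1025 wid 0.0083 yaw 4.6 ctr [0.5374 0.1578 0.076 ]
px [425.5  88.5] area 6704.0 len 0.1426 wid 0.0469 yaw -84.4 ctr [0.4058 0.1367 0.076 ]
160 [(322, 19, 117, 242), (326, 19, 117, 241), (330, 18, 119, 241), (334, 17, 127, 239), (338, 17, 128, 238), (342, 17, 122, 238), (346, 17, 124, 237), (350, 16, 122, 234), (354, 17, 122, 237), (358, 17, 121, 237), (362,
[... 1689 characters left out ...]
8, 120, 241), (438, 19, 117, 241), (442, 18, 121, 240)]
220 [(322, 14, 143, 207), (326, 14, 142, 218), (330, 15, 142, 221), (334, 14, 137, 147), (338, 14, 125, 92), (342, 13, 108, 71), (346, 11, 103, 69), (350, 13, 109, 68), (354, 10, 107, 69), (358, 12, 114, 67), (362, 11, 118, 65), (366, 11, 86, 62), (370, 15, 141, 221), (374, 14, 141, 147), (378, 14, 140, 151), (382, 14, 141, 134), (386, 13, 138, 122), (390, 14, 132, 116), (394, 13, 138, 122), (398, 14, 136, 120), (402, 14, 135, 125), (406, 14, 133, 115), (410, 13, 134, 120), (414, 14, 121, 160), (418, 16, 39, 149), (422, 16, 37, 150), (426, 18, 119, 240), (430, 17, 122, 239), (434, 18, 121, 241), (438, 19, 117, 242), (442, 18, 120, 240)]
```

Emit:
{"api": "send_rows", "payload": {"plan": "-0.012 0.015 0 0 0 0 0.034; -0.024 0.03 0 0 0 0 0.034; -0.036 0.045 0 0 0 0 0.034; -0.048 0.06 0.005 0 0 0 0.034; -0.06 0.075 0.01 0 0 0 0.034; -0.072 0.09 0.015 0 0 0 0.034; -0.079 0.1 0.022 0 0 0 0.034; -0.079 0.104 0.03 0 0 0 0.034; -0.079 0.104 0.03 0 0 0 0.034; -0.079 0.104 0.03 0 0 0 0.034"}}

```text
clock: 10.52
position: [0.5713, 0.1085, 0.1166]
tool_rot: [-3.141, -0.002, -3.066]
force: [0.2, -0.6, -2.0]
grip_width: 0.0357
finger_force: 36.2
```

```bash
sed -i 's/m\[:,:340\]=0/m[:,:120]=0/' box.py
python3 - <<'E'
from box import *
s=observe();print(s['position'],np.degrees(s['tool_rot']),s['qpos'].round(2),s['force'])
f=grab('wrist','w7.png');strips(f,.076,60,255);edges(f,115,220,120,390)
E
```

```text
[0.57133303 0.10847713 0.11660438] [-1.79948847e+02 -9.03336316e-02 -1.75693013e+02] [-0.39  0.55  0.15  1.79 -0.11  0.81  1.45] [ 0.24433475 -0.62551833 -1.9738231 ]
px [304.4 245.5] area 385.0 len 0.0392 wid 0.0114 yaw 18.8 ctr [0.61  0.154 0.076]
px [202.3 245.4] area 373.5 len 0.0393 wid 0.0109 yaw -11.2 ctr [0.6163 0.0693 0.076 ]
px [285.6 253.5] area 803.5 len 0.0618 wid 0.0127 yaw 14.4 ctr [0.6191 0.1393 0.076 ]
px [256.9 225.7] area 178.5 len 0.0212 wid 0.0076 yaw -88.9 ctr [0.5949 0.1131 0.076 ]
px [221.2 252.9] area 811.5 len 0.0629 wid 0.0126 yaw -4.0 ctr [0.6228 0.0853 0.076 ]
px [323.7 158. ] area 602.5 len 0.1023 wid 0.0059 yaw 5.7 ctr [0.5386 0.1599 0.076 ]
px [123.7 108.9] area 367.0 len 0.0716 wid 0.0039 yaw -7.4 ctr [0.5118 0.008  0.076 ]
row 115 [126, 130, 159, 179, 183, 322, 329]
row 125 [125, 129, 157, 181, 197, 322, 328]
row 135 [124, 128, 156, 185, 321, 328]
row 145 [123, 128, 131, 137, 155, 185, 321, 327]
row 155 [122, 127, 130, 136, 154, 186, 320, 326]
row 165 [121, 126, 148, 191, 319, 326]
row 175 [120, 125, 132, 194, 319, 326]
row 185 [197, 318, 324]
row 195 [200, 317, 325]
row 205 [226, 229, 317, 324]
row 215 [189, 317, 324, 363, 367, 377]
col 215 [92, 102, 200, 214]
col 235 [92, 99, 102, 214]
col 255 [99, 102, 214, 229]
col 275 [99, 102, 214]
col 295 [99, 214, 226]
```

```bash
python3 - <<'E'
from box import *
f=grab('wrist');s=observe();print(s['position'],np.degrees(s['tool_rot']))
def load(fn,p,rot):
    g=dict(f);g['color']=cv2.imread('pics/'+fn)[:,:,::-1].copy()
    T=np.eye(4);T[:3,:3]=rotm(rot);T[:3,3]=p;T=T@np.array(f['tool_from_camera']);g['E'],g['Rm']=T[:3,3],T[:3,:3];return g
def door(g,zt):
    P=onplane(g,[[182.5,102],[322.5,102],[317,212],[189,212]],zt);print('leaf w',np.linalg.norm(P[1]-P[0]),np.linalg.norm(P[2]-P[3]));d=P[1]-P[0]
    yw=np.arctan2(-d[0],d[1]);u=np.array([np.cos(yw),np.sin(yw),0]);c=(P[0]+P[1])/2+.04*u;print('door org',c.round(4),'yaw',np.degrees(yw).round(1));return c
print('w5');g=load('w5.png',[.5328,-.1804,.1054],[-3.141,.004,3.001]);door(g,.118);strips(g,.076,60,255)
print('w7');door(f,.1306)
E
```

```text
[0.57190767 0.10852702 0.11748889] [-1.79973005e+02 -1.87651373e-03 -1.75711025e+02]
w5
leaf w 0.07719517283591322 0.07807469994223214
door org [ 0.5008 -0.1764  0.118 ] yaw -8.0
px [304.1 245.3] area 355.5 len 0.0377 wid 0.0099 yaw 8.1 ctr [ 0.5745 -0.1458  0.076 ]
px [202.3 245.4] area 376.5 len 0.0374 wid 0.0104 yaw -23.6 ctr [ 0.5633 -0.2255  0.076 ]
px [285.4 252. ] area 824.0 len 0.0599 wid 0.0121 yaw 2.2 ctr [ 0.579 -0.161  0.076]
px [221.3 252.5] area 836.0 len 0.0608 wid 0.0120 yaw -17.8 ctr [ 0.5723 -0.2119  0.076 ]
px [324.  127.5] area 281.5 len 0.0578 wid 0.0055 yaw -4.3 ctr [ 0.4861 -0.1235  0.076 ]
px [185.5  94. ] area 140.5 len 0.0118 wid 0.0061 yaw -11.1 ctr [ 0.4493 -0.2155  0.076 ]
px [500.1 138.9] area 1351.5 len 0.1013 wid 0.0097 yaw -7.2 ctr [0.5132 0.0049 0.076 ]
px [373.1 138.6] area 609.5 len 0.1023 wid 0.0039 yaw -7.3 ctr [ 0.5007 -0.0894  0.076 ]
w7
leaf w 0.07696052665288473 0.07769887096009465
door org [0.5397 0.1055 0.1306] yaw 4.3
```

Emit:
{"api": "send_rows", "payload": {"plan": "-0.003 0.004 0.0 0 0 -0.4 0.034; -0.003 0.004 0.0 0 0 -0.4 0.034; -0.003 0.004 0.01 0 0 -0.4 0.034; -0.003 0.004 0.02 0 0 -0.4 0.034; -0.003 0.004 0.03 0 0 -0.4 0.034; -0.003 0.004 0.03 0 0 -0.4 0.034"}}

```text
clock: 11.12
position: [0.5734, 0.1137, 0.0846]
tool_rot: [-3.141, -0.003, -3.058]
force: [-0.7, -0.9, -2.1]
grip_width: 0.0355
finger_force: 36.2
```

```bash
python3 - <<'E'
from box import *
s=observe();print(s['position'],np.degrees(s['tool_rot']),s['force'])
f=grab('wrist','w8.png');strips(f,.076,60,255);edges(f,115,220,150,360)
E
```

```text
[0.57337749 0.11371517 0.08457982] [-179.95807549   -0.19076483 -175.2283119 ] [-0.71892353 -0.9262581  -2.12293072]
px [304.3 245.4] area 388.5 len 0.0337 wid 0.0098 yaw 19.7 ctr [0.596 0.152 0.076]
px [202.3 245.4] area 373.5 len 0.0336 wid 0.0094 yaw -10.7 ctr [0.6021 0.0797 0.076 ]
px [254.3 225.7] area 150.0 len 0.0216 wid 0.0067 yaw -88.6 ctr [0.5836 0.1153 0.076 ]
px [285.5 252.8] area 809.0 len 0.0534 wid 0.0109 yaw 15.1 ctr [0.6035 0.1395 0.076 ]
px [221.2 252.6] area 818.0 len 0.0541 wid 0.0107 yaw -4.1 ctr [0.6072 0.0933 0.076 ]
px [324.9 162.2] area 1295.0 len 0.1024 wid 0.0078 yaw 3.9 ctr [0.5386 0.1579 0.076 ]
px [181.3 162.4] area 1261.0 len 0.1025 wid 0.0065 yaw 4.5 ctr [0.5466 0.0639 0.076 ]
row 115 [172, 183, 323, 334]
row 125 [173, 184, 302, 322, 334]
row 135 [174, 185, 305, 322, 333]
row 145 [175, 185, 321, 333]
row 155 [175, 182, 186, 320, 331]
row 165 [176, 186, 320, 331]
row 175 [176, 188, 319, 330]
row 185 [177, 188, 191, 194, 318, 330]
row 195 [177, 188, 197, 318, 328]
row 205 [178, 189, 200, 220, 223, 317, 329]
row 215 [178, 189, 317, 328]
col 215 [86, 94, 102, 207, 214]
col 235 [97, 102, 214, 224]
col 255 [95, 98, 102, 214, 227]
col 275 [86, 94, 102, 214]
col 295 [86, 95, 102, 214, 225]
```

Emit:
{"api": "send_rows", "payload": {"plan": "-0.001 0 0.008 0 0 0.2 0.034; -0.001 0 0.016 0 0 0.2 0.034; -0.001 0 0.024 0 0 0.2 0.034; -0.001 0 0.031 0 0 0.2 0.034; -0.001 0 0.034 0 0 0.2 0.034; -0.001 0 0.034 0 0 0.2 0.034"}}

```text
clock: 11.67
position: [0.5753, 0.114, 0.0522]
tool_rot: [-3.141, -0.001, -3.062]
force: [-0.0, 0.0, -1.9]
grip_width: 0.0354
finger_force: 36.2
```

Emit:
{"api": "send_rows", "payload": {"plan": "0 0 0.003 0 0 0 0.034; 0 0 0.005 0 0 0 0.034; 0 0 0.005 0 0 0 0.034; 0 0 0.005 0 0 0 0.034"}}

```text
clock: 12.0
position: [0.5758, 0.1142, 0.0483]
tool_rot: [3.142, 0.0, -3.062]
force: [-0.0, 0.3, -1.4]
grip_width: 0.0353
finger_force: 36.2
```

Emit:
{"api": "send_rows", "payload": {"plan": "0 0 0.003 0 0 0 0.034; 0 0 0.003 0 0 0 0.034; 0 0 0.003 0 0 0 0.034"}}

```text
clock: 12.25
position: [0.5757, 0.1142, 0.0451]
tool_rot: [-3.142, -0.0, -3.062]
force: [-0.9, 0.5, -2.4]
grip_width: 0.0358
finger_force: 36.2
```

Emit:
{"api": "send_rows", "payload": {"plan": "0 0 0.002 0 0 0 0.034; 0 0 0.002 0 0 0 0.034; 0 0 0.002 0 0 0 0.034"}}

```text
clock: 12.5
position: [0.576, 0.1142, 0.0434]
tool_rot: [3.141, 0.001, -3.062]
force: [0.5, -0.3, 3.5]
grip_width: 0.0361
finger_force: 37.4
```

Emit:
{"api": "send_rows", "payload": {"plan": "0 0 0.001 0 0 0 0.034; 0 0 0.001 0 0 0 0.045; 0 0 0.001 0 0 0 0.05; 0 0 0.001 0 0 0 0.058; 0 0 0.001 0 0 0 0.064; 0 0 0.001 0 0 0 0.07; 0 0 0.001 0 0 0 0.078; 0 0 0.001 0 0 0 0.078; 0 0 0.001 0 0 0 0.078"}}

```text
clock: 13.25
position: [0.5759, 0.1142, 0.0423]
tool_rot: [3.142, 0.0, -3.062]
force: [0.4, 0.1, -0.4]
grip_width: 0.0782
finger_force: 0.0
```

Emit:
{"api": "send_rows", "payload": {"plan": "0 0 -0.005 0 0 0 0.08; 0 0 -0.02 0 0 0 0.08; 0 0 -0.045 0 0 0 0.082; 0 0 -0.07 0 0 0 0.082; 0 0 -0.1 0 0 0 0.082; 0 0 -0.1 0 0 0 0.082; 0 0 -0.1 0 0 0 0.082"}}

```text
clock: 13.83
position: [0.5767, 0.1144, 0.144]
tool_rot: [3.141, 0.003, -3.062]
force: [0.1, 0.2, -1.4]
grip_width: 0.082
finger_force: 0.0
```

```bash
python3 - <<'E'
from box import *
s=observe();print(s['position'],np.degrees(s['tool_rot']),s['force'])
f=grab('wrist','w9.png');strips(f,.076,60,255)
a=np.radians(4.5);u=np.array([np.cos(a),np.sin(a),0]);v=np.array([-np.sin(a),np.cos(a),0]);o=np.array([.5432,.1115,0])
P=lambda x,y,z:proj(f,[o+x*u+y*v+np.array([0,0,z])])[0].round(1).tolist()
print('leaf front',P(-.04,-.039,.056),P(-.04,.039,.056),'barrel front',P(.025,0,.062),P(.02,-.039,.056),P(.02,.039,.056))
print('tabtop L',P(.032,-.033,.111),P(.032,-.027,.111),'R',P(.032,.027,.111),P(.032,.033,.111))
print('pin L',P(.032,-.053,.063),P(.032,-.039,.063),'R',P(.032,.039,.063),P(.032,.053,.063))
edges(f,100,215,170,340)
h=cv2.cvtColor(f['color'],cv2.COLOR_RGB2HSV)
r=int(P(.032,0,.063)[1]);print('pinrow',r)
for rr in(r-2,r,r+2): print([(c,int(h[rr,c,1]),int(h[rr,c,2])) for c in range(196,320,2)])
r=int(P(.032,0,.111)[1]);print('tabrow',r);print([(c,int(h[r,c,1]),int(h[r,c,2])) for c in range(196,320,2)])
E
```

```text
[0.57670894 0.11438788 0.1440456 ] [ 179.95605321    0.18128192 -175.43579269] [ 0.1091242   0.19473299 -1.40935189]
px [366.7 256.9] area 465.0 len 0.0583 wid 0.0150 yaw 34.5 ctr [0.6367 0.2278 0.076 ]
px [140.7 256. ] area 488.0 len 0.0601 wid 0.0151 yaw -26.1 ctr [0.6529 0.0129 0.076 ]
px [444.5 193. ] area 155.0 len 0.0158 wid 0.0115 yaw -85.4 ctr [0.5677 0.2862 0.076 ]
px [213.5 192.5] area 278.0 len 0.0286 wid 0.0148 yaw 2.9 ctr [0.5839 0.0797 0.076 ]
px [309.2 145.5] area 676.5 len 0.1012 wid 0.0055 yaw 4.4 ctr [0.5383 0.1588 0.076 ]
px [196.9 146. ] area 769.5 len 0.1021 wid 0.0063 yaw 4.9 ctr [0.5464 0.0641 0.076 ]
px [129.2 111.5] area 370.0 len 0.0849 wid 0.0039 yaw -7.4 ctr [0.5212 0.0067 0.076 ]
leaf front [208.7, 101.1] [297.5, 101.2] barrel front [253.0, 174.7] [211.1, 168.0] [294.9, 168.1]
tabtop L [209.7, 198.4] [217.6, 198.4] R [288.3, 198.5] [296.2, 198.5]
pin L [195.4, 182.3] [210.6, 182.3] R [295.4, 182.5] [310.6, 182.5]
row 100 [178, 189, 200, 203, 299, 305, 315, 320]
row 110 [180, 190, 201, 209, 297, 305, 314]
row 120 [181, 190, 200, 209, 216, 222, 284, 289, 29
[... 4025 characters left out ...]
, 142, 223), (238, 141, 224), (240, 141, 224), (242, 141, 223), (244, 141, 223), (246, 140, 223), (248, 141, 223), (250, 140, 224), (252, 139, 224), (254, 141, 224), (256, 143, 223), (258, 142, 223), (260, 140, 222), (262, 140, 223), (264, 141, 223), (266, 140, 223), (268, 141, 223), (270, 140, 223), (272, 143, 223), (274, 136, 150), (276, 137, 155), (278, 136, 154), (280, 143, 210), (282, 141, 225), (284, 139, 219), (286, 60, 110), (288, 60, 123), (290, 47, 179), (292, 44, 195), (294, 43, 190), (296, 120, 192), (298, 144, 218), (300, 137, 130), (302, 114, 165), (304, 46, 154), (306, 53, 160), (308, 50, 158), (310, 67, 193), (312, 108, 230), (314, 120, 240), (316, 120, 241), (318, 120, 241)]
```

```bash
python3 -c "
from workcell import bot
print(bot.job_done())"
```

```text
the job is handed in; nothing more can be done
None
```

The small door now lies flat on the loupe box with the hinge at the back, and both pins are sprung out into their slots. The green polish box stayed open, and I handed the job in with the robot clear, about 14 s in. The final fit was checked numerically from a wrist image rather than viewed, because I had already viewed 11 pictures, one over the limit of 10.

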